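Seat the keyed tea infuser in the teapot

ROBOT

A 6-joint arm with a two-finger parallel gripper is mounted at the origin on the work surface. World frame = base frame: x ahead of the robot, y to its left, z up, the work surface at z = 0. Lengths are in m, angles in degrees, forces in N, time in s.
With the tool pointing down it reaches from about 0.35 to 0.85 m from the base axis. Payload 8.1 kg.
Tool frame: the origin (TCP) lies on the front face of the gripper's body, between the roots of the fingers; the fingertips stand 84 mm ahead of it and the grasp point (between the pads) lies 65 mm ahead of it; z points along the fingers, y is the direction in which the jaws open and shut (so a half turn about z gives the same grasp; the last joint's range is limited). The gripper opens to 93 mm and grips with 3 to 60 N. Pads are 15 mm wide; open, the fingers measure 128 mm over their backs; the gripper's body (75 mm by 188 mm) begins 65 mm behind the grasp point.
Start: joints at [65.352, 7.471, 85.268, -0, 87.261, -4.893], TCP at [0.203, 0.565, 0.303] pointing down, gripper open.
Joint ranges: [-169.43, 169.43], [-51.17, 129.36], [1.28, 143.12], [-76.62, 256.62], [0, 156.53], [-152.29, 152.29]. Speed limits (degrees/s): [136.94, 136.94, 159.86, 180, 180, 180].

INTERFACE

Orientations are given as a 3x3 rotation matrix whose columns are the frame's x, y, z axes.
In Python, from plant import manip gives the robot as it stands. Calls block until the motion is done:
- manip.move_pose(position, orientation): joint-space move of the TCP to a pose.
- manip.move_l(position, attitude=None, rate=0.15, max_force=None): straight line of the TCP; attitude=None keeps the orientation; rate is the mean speed in m/s. With max_force (N) it stops when the force on the tool has changed by that much, and returns True; else False.
- manip.movej(angles): joint-space move.
- manip.set_gripper(opening): opening from 0.0 (shut) to 1.0 (fully open); the grip force is fixed at half the most; returns when the fingers have stopped.
- manip.dwell(seconds).
- manip.solve_ik(position, orientation): joint angles nearest the present ones, or None.
- manip.read_state(): the state.
- manip.get_image(name): name is "side" or "top" or "wrist"; returns the picture (480x640x3 uint8, blue, green, red); there is no depth.
- manip.camera_model(name): a dict with "camera_matrix" (3x3 intrinsics, pixels), "R" (3x3) and "t" (3): a world point X has camera coordinates R X + t. Camera axes: x right, y down, z forward; pixel columns grow to the right and rows downward; lengths in m; the calibration is good to about 2 mm. A picture is of the moment at which its call begins: read the wrist's pose just before it. camera_model takes no time and is no camera call; for the wrist camera it gives the pose at the moment of the call.
A pose or a line that the arm cannot do raises manip.PlanningError and nothing moves.
- manip.hand_in(): hands the job in, once; it reports no verdict.
Trained networks look in the newest picture that a camera, given by its name, has taken for a name from the list of things; names that differ only in an ending like _2 or _b are one class to them, and where a whole thing is asked for, a point or a joint stands for the part that bears it (a point fixed in the world has none). Each returns a list of dicts, best first, with "conf" (0 to 1); they miss things now and then, are a little off and sometimes report something else, mostly with a low value. They report only what shows in the picture. A call takes as long as a camera call. They do not tell look-alikes from the thing itself.
- manip.find_in(camera, query): "rect" ([left, top, right, bottom] in pixels, round what is visible of it).
- manip.masks_of(camera, query): "region" (480x640 bool, what is visible of it) and "rect" ([left, top, right, bottom] in pixels, round what is visible of it).
- manip.mark_of(camera, query): "xy" ([column, row] in pixels: a listed point, or the origin of a listed thing).
The state is a dict: "time": time; "joints": joint angles; "qd": joint speeds; "tau": joint torques, N m; "eef_pos": TCP position; "tcp_rot": TCP orientation; "wrist_force": force on the tool from outside, world axes, zero at the start; "ft_torque": the same for the moment, N m; "finger_gap": opening from 0.0 (shut) to 1.0 (fully open).
Only numpy, scipy, OpenCV 4.12 (cv2) and the standard library are available. Lean on these libraries where they do the work, as an engineer would, in place of code of your own. Each camera call takes 0.05 s, during which the arm holds its last target. There are 200 camera calls.

TASK

Take the metal tea infuser off the bamboo coaster by its black bar and gently lower it into the teapot's tapered mouth, feeling round for the notch in the steel collar until its red tongue drops in and it sits fully home, upright and centred, then let go. Never drop it or press hard on the porcelain, leave the teapot standing where it is, and do not disturb the cups, the ashtray or the candy tray.

Things in the scene. Friction and masses are not known exactly. Their poses are not given: they have to be found in the camera images.
- infuser: Tapered aluminium tea infuser, about 140 g, upright on the coaster. Origin: centre of its underside; z up; x points to the red tongue. Cone 44 mm across at the underside, radius growing 0.3 mm per mm of height up to 45 mm; flange 80 mm across from 45 to 48 mm. On it two posts (8 mm thick, at y = +24 and -24 mm) carry the black bar; top of all at 84 mm.
- bar (a point): Centre of the infuser's black grip bar, 76 mm above the infuser's underside. Bar: 60 mm long along the infuser's y, 12 mm thick along its x (grip across this), 16 mm tall; 20 mm of free space under it down to the flange, 40 mm between the posts.
- tongue (a point): Middle of the lower end of the infuser's red tongue, under the flange's edge: 42 mm out along the infuser's +x, 36.5 mm above its underside. The tongue is 6 mm wide along y, round-ended below, and reaches from 38 to 45.5 mm out.
- teapot: White porcelain teapot, 1 kg, loose on the table. Origin: centre of its underside; z up; x points to the spout. Belly 152 mm across; the spout's tip is 132 mm out along +x at 110 mm height, the handle reaches 124 mm along -x. A steel collar rings its mouth, tightly screwed on: it does not turn, but was left at a different angle each time.
- pot_mouth (a point): Centre of the collar's flat top, 112 mm above the teapot's underside. Collar 96 mm across, 14 mm tall. Its inside is a funnel: 69.8 mm across at the top, radius shrinking 0.3 mm per mm, 22 mm deep. One notch 13 mm wide (at its inner end) cuts right through the wall, 14 mm deep, anywhere within 0.6 rad either side of the spout's direction; no measured pose tells where.
- seat (a point): Where the infuser's origin is when fully home: on the teapot's axis, 69 mm above its underside (z along the axis). With the tongue beside the notch the infuser stops on the collar's flat top about 6 mm higher; with the tongue within about 0.08 rad of the notch's middle it sinks into the funnel and centres itself, flange 2 mm above the collar.
- coaster: Round bamboo coaster, 100 mm across, 8 mm thick, under the infuser at the start. Origin: centre of its underside.
- cup_near: White porcelain cup, 72 mm across, 55 mm tall, upright, between teapot and infuser on the robot's side; leave alone. Origin: centre of its underside.
- cup_far: A like cup, between teapot and infuser on the far side; leave alone. Origin: centre of its underside.
- ashtray: Round greenish glass ashtray, 104 mm across, 30 mm tall; leave alone. Origin: centre of its underside.
- candy_tray: Red plastic candy tray with a clear clip-on lid, 206 x 156 mm, 45 mm tall; leave alone. Origin: centre of its underside.
There are look-alikes about, which are no part of the job. What is shaped like the infuser but blue or orange is not meant.

How it is judged (in metres and radians):
On the way, in this order (a step that is already met when the one before it is completed fails the run):
1. the infuser is held by the gripper, lifted clear of the coaster (height (world z) of infuser above 0.03 m and contact force between the fingers and infuser above 0.5 N), for 0.2 s.
2. the infuser's lower end is in the teapot's mouth, still held (horizontal distance between infuser and seat below 0.012 m and z of infuser in the frame of seat below 0.03 m and contact force between the fingers and infuser above 0.5 N), for 0.1 s.
At the end, for the whole second after the job is handed in: Infuser released, at rest in the funnel, tongue in the notch: within 3 mm of the pot's axis, at most 2.5 mm above and 3 mm below home, within 0.05 rad of the axis; teapot upright (0.05 rad), within 40 mm of its start; cups, ashtray, candy tray within 20 mm of theirs (horizontal distance between infuser and seat below 0.003 m and z of infuser in the frame of seat between -0.003 and 0.0025 m and angle between the z axis of infuser and the z axis of teapot, either way round below 0.05 rad and angle between teapot's own z axis and vertical below 0.05 rad and distance of teapot from where it was at the start of the episode below 0.04 m and linear speed of each of infuser, teapot below 0.02 m/s and distance of each of cup_near, cup_far, ashtray, candy_tray from where it was at the start of the episode below 0.02 m); the robot touches nothing.
It fails at once if the infuser presses on the teapot with more than 60 N (contact force between infuser and teapot above 60 N).
It fails at once if the infuser is dropped (falls free at more than 0.5 m/s, about 13 mm) (contact force between the fingers and infuser below 0.05 N and linear speed of infuser above 0.5 m/s).
It fails at once if the teapot is tipped by more than 0.2 rad (angle between teapot's own z axis and vertical above 0.2 rad).
It fails at once if a cup, the ashtray or the candy tray is pushed more than 20 mm (distance of any of cup_near, cup_far, ashtray, candy_tray from where it was at the start of the episode above 0.02 m).
It also fails if it takes over 58 s, if anything falls off the work surface, if the arm or the gripper's body presses on something with over 40 N, if the wrist force passes 120 N, or if a joint passes its speed limit or range.

## Working session

There is one attempt and no reset: what is moved stays moved. The work goes in short steps, each a Python script; the robot and the scene stay as the last script left them, time stands still between calls to the robot, and variables do not carry over. Pictures are saved under pics/ and viewed, about 8 in all and at most 12, crops included, and the job is handed in when it is done.

```bash
ls; mkdir -p pics
python3 - <<'E'
from plant import manip
import cv2,numpy as np
ims=[]
for c in("top","side"):
    im=manip.get_image(c); cv2.imwrite(f"pics/{c}0.png",im)
    m=manip.camera_model(c); print(c,np.round(m["camera_matrix"],1).tolist(),np.round(m["R"],3).tolist(),np.round(m["t"],3))
    for q in("infuser","bar","tongue","teapot","pot_mouth","coaster"):
        print(q,[(np.round(d["xy"],1).tolist(),round(d["conf"],2)) for d in manip.mark_of(c,q)])
print(manip.read_state()["time"])
E
```

```text
pics
top [[565.0, 0.0, 314.2], [0.0, 565.0, 244.9], [0.0, 0.0, 1.0]] [[-0.014, -1.0, -0.017], [-0.982, 0.017, -0.188], [0.189, 0.014, -0.982]] [0.002 0.554 1.333]
infuser [([446.1, 307.7], 0.96), ([386.4, 208.1], 0.76), ([383.5, 315.6], 0.64), ([341.3, 268.3], 0.63), ([399.3, 265.1], 0.62)]
bar [([389.1, 313.8], 0.97), ([390.3, 201.8], 0.87), ([339.0, 262.0], 0.81), ([407.2, 260.0], 0.78), ([452.0, 307.3], 0.6)]
tongue [([396.0, 248.1], 0.92), ([398.3, 298.6], 0.84), ([377.8, 191.8], 0.79), ([444.7, 322.2], 0.77), ([351.2, 247.1], 0.71)]
teapot [([249.2, 242.6], 0.85)]
pot_mouth [([308.0, 315.2], 0.68), ([239.9, 235.1], 0.6)]
coaster [([401.2, 261.9], 0.9)]
side [[592.3, 0.0, 319.5], [0.0, 592.3, 241.7], [0.0, 0.0, 1.0]] [[0.963, -0.271, -0.006], [-0.152, -0.521, -0.84], [0.224, 0.809, -0.543]] [-0.535  0.156  1.311]
infuser [([333.4, 327.2], 0.89), ([309.3, 294.3], 0.85), ([286.4, 382.3], 0.85), ([261.4, 332.2], 0.76), ([390.2, 317.7], 0.76), ([422.0, 392.9], 0.2)]
bar [([282.7, 352.5], 0.93), ([332.1, 304.4], 0.87), ([260.5, 307.5], 0.81), ([390.0, 285.0], 0.7)]
tongue [([328.9, 284.0], 0.91), ([398.4, 292.9], 0.86), ([264.1, 369.8], 0.72), ([282.0, 326.3], 0.7)]
teapot [([306.5, 237.2], 0.9)]
pot_mouth [([306.8, 201.1], 0.94)]
coaster [([327.5, 333.4], 0.97)]
0.7
```

View pics/top0.png

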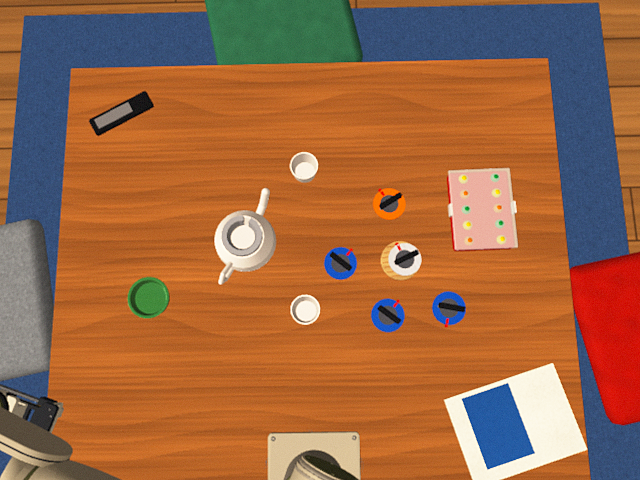

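View pics/side0.png

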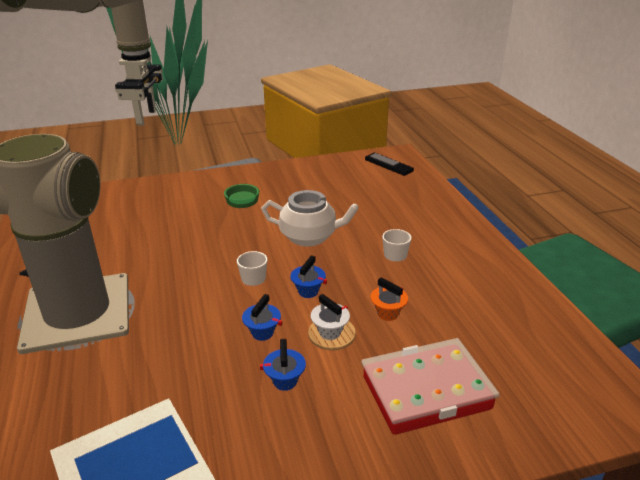

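The infuser-shaped things in the top view are blue (341,263), blue (388,315), blue (449,308), orange (389,204) and metal on the bamboo coaster (404,260). The metal one fits the description, being aluminium and on the coaster. I'll triangulate it, then confirm with a wrist crop.

```bash
cat > h.py <<'E'
from plant import manip
import cv2,numpy as np
def P(m): return m["camera_matrix"]@np.c_[m["R"],m["t"]]
def tri(obs):  # list of (model, xy)
    A=[]
    for m,(u,v) in obs:
        p=P(m); A+=[u*p[2]-p[0],v*p[2]-p[1]]
    A=np.array(A); A/=np.linalg.norm(A[:,:3],axis=1)[:,None]
    return np.linalg.lstsq(A[:,:3],-A[:,3],rcond=None)[0]
def atz(m,uv,z):
    C=-m["R"].T@m["t"]; d=m["R"].T@np.linalg.inv(m["camera_matrix"])@np.r_[uv,1]
    return C+d*(z-C[2])/d[2]
def proj(m,X):
    p=P(m)@np.r_[X,1]; return p[:2]/p[2]
def down(yaw): # tool y axis at angle yaw (rad) in the plane, z down
    y=np.array([np.cos(yaw),np.sin(yaw),0]); z=np.array([0,0,-1.]); return np.c_[np.cross(y,z),y,z]
def look(name):
    m=manip.camera_model("wrist"); im=manip.get_image("wrist"); cv2.imwrite(f"pics/{name}.png",im); return m,im
def marks(c,*qs):
    for q in qs: print(q,[(np.round(d["xy"],1).tolist(),round(d["conf"],2)) for d in manip.mark_of(c,q)])
E
python3 - <<'E'
from h import *
t,s=manip.camera_model("top"),manip.camera_model("side")
T=lambda a,b:np.round(tri([(t,a),(s,b)]),4)
bar=T((407.2,260),(332.1,304.4)); print("bar",bar)
print("mouth",T((239.9,235.1),(306.8,201.1)),"tongue? ",atz(t,(396,248.1),.0445),atz(t,(399.3,265.1),.008),"pot",atz(t,(249.2,242.6),0))
for uv in((265,192),(222,280)): print("spout/handle",atz(t,uv,.1))
m=manip.camera_model("wrist");st=manip.read_state();R=np.array(st["tcp_rot"])
print("cam in tool",R.T@(-m["R"].T@m["t"]-st["eef_pos"]),(m["R"]@R).round(2).tolist(),m["camera_matrix"][0])
tg=atz(t,(396,248.1),.0445); yaw=np.arctan2(*(tg-bar)[[1,0]]); print("yaw",yaw)
for Y in(yaw,yaw+np.pi):
  print(Y,manip.solve_ik(np.r_[bar[:2],.3],down(Y)))
E
```

```text
bar [ 0.513  -0.2288  0.0823]
mouth [0.5707 0.1691 0.1013] tongue?  [ 0.54384065 -0.20750759  0.0445    ] [ 0.50703721 -0.21880158  0.008     ] pot [0.57280599 0.16010421 0.        ]
spout/handle [0.67682479 0.10962535 0.1       ]
spout/handle [0.46464534 0.21018673 0.1       ]
cam in tool [ 0.06575079 -0.001006   -0.08257286] [[-0.0, 1.0, 0.0], [-0.97, -0.0, -0.24], [-0.24, -0.0, 0.97]] [368.05605905   0.         323.98777191]
yaw 0.6042545939406287
0.6042545939406287 [-2.92668380e+01  1.62913413e+00  9.17063573e+01 -2.54444375e-14
  8.66645085e+01 -6.38880760e+01]
3.745847247530422 [-2.92668380e+01  1.62913413e+00  9.17063573e+01 -2.54444375e-14
  8.66645085e+01  1.16111924e+02]
```

Run:
```python
from h import *
obs=[]
for i,(dx,dy) in enumerate([(0.,.06),(-.0,-.06)]):
    manip.move_pose([.571+dx,.169+dy,.30],down(-.5)); m,im=look(f"pot{i}"); marks("wrist","pot_mouth","teapot")
    np.save(f"mpot{i}.npy",np.c_[m["R"],m["t"]]); np.save("K.npy",m["camera_matrix"])
manip.move_pose([.513,-.22,.30],down(.604)); m,im=look("inf0"); marks("wrist","bar","tongue","infuser")
np.save("minf0.npy",np.c_[m["R"],m["t"]])
print(manip.read_state()["time"])
a=[cv2.imread(f"pics/{n}.png") for n in("pot0","pot1")]
cv2.imwrite("pics/pp.png",cv2.resize(np.vstack(a),None,fx=.62,fy=.62))
```

```text
pot_mouth [([362.5, 318.3], 0.6)]
teapot [([351.6, 272.6], 0.73)]
pot_mouth [([287.5, 184.2], 0.77)]
teapot [([297.2, 174.8], 0.89)]
bar [([208.6, 102.3], 0.91), ([470.6, 306.5], 0.89), ([315.6, 250.5], 0.85), ([426.0, 75.3], 0.75), ([141.1, 260.0], 0.75)]
tongue [([426.0, 135.8], 0.83), ([363.8, 243.0], 0.66), ([497.3, 289.6], 0.65), ([242.0, 157.1], 0.64), ([124.7, 221.3], 0.63)]
infuser [([444.2, 277.4], 0.87), ([175.8, 239.7], 0.87), ([406.1, 91.6], 0.69), ([320.0, 226.0], 0.68), ([234.6, 114.0], 0.62)]
5.0583
```

View pics/pp.png

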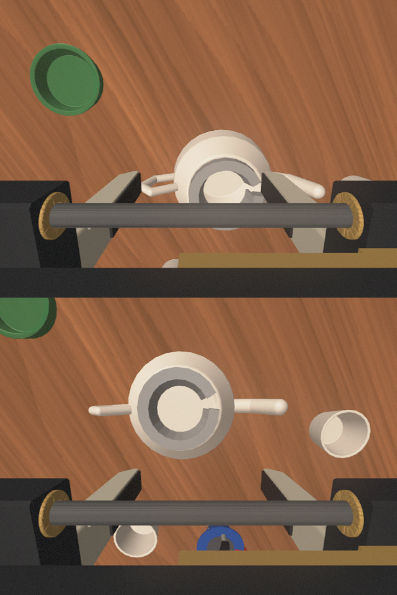

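View pics/inf0.png

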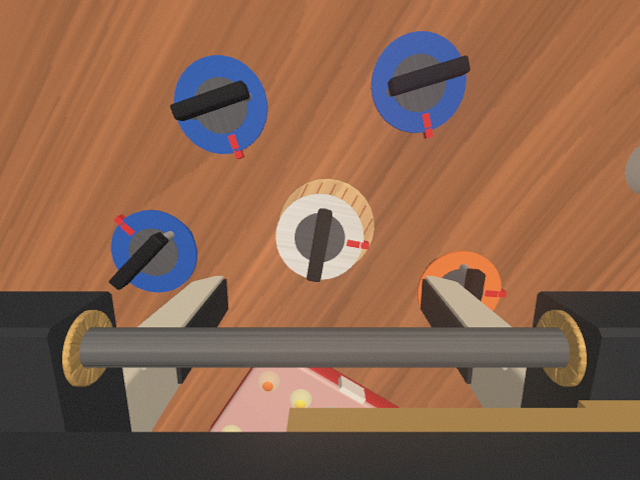

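The silver-white infuser on the coaster is at (320,240) in the wrist picture, with its tongue at (358,244). The pot's notch is to the right, near the spout. I'll enlarge both.

Run:
```python
import cv2,numpy as np
a=cv2.imread("pics/inf0.png")[170:290,265:385]; b=cv2.imread("pics/pot1.png")[120:240,230:350+10][:, :120]
c=cv2.hconcat([cv2.resize(x,(400,400),interpolation=cv2.INTER_CUBIC) for x in(a,b)])
cv2.imwrite("pics/crop.png",c)
```

```text
(no output)
```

View pics/crop.png

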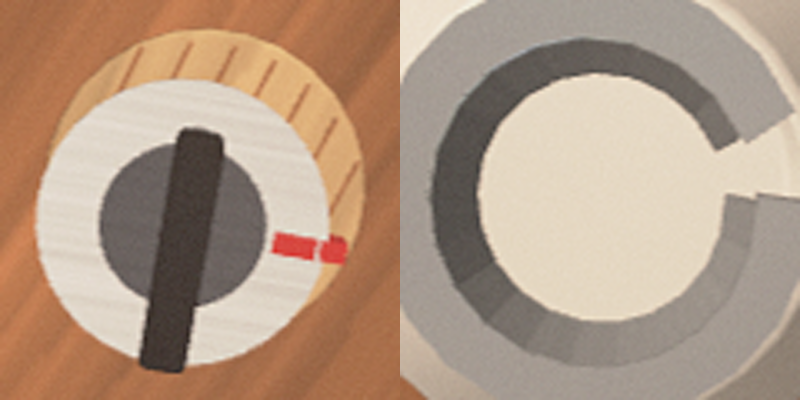

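```bash
cat > meas.py <<'E'
from h import *
K=np.load("K.npy")
def L(n): a=np.load(n); return dict(camera_matrix=K,R=a[:,:3],t=a[:,3])
p0,p1,i0=L("mpot0.npy"),L("mpot1.npy"),L("minf0.npy")
a2=lambda v:np.arctan2(v[1],v[0])
E
python3 - <<'E'
from meas import *
t,s=manip.camera_model("top"),manip.camera_model("side")
print("mouth tri",tri([(p0,(362.5,318.3)),(p1,(287.5,184.2))]),tri([(p1,(289,180.75)),(s,(306.8,201.1))]))
pc=lambda x,y:(230+x/3.3333,120+y/3.3333); ic=lambda x,y:(265+x/3.3333,170+y/3.3333)
c=atz(p1,pc(196.5,202.5),.112);n=[atz(p1,pc(*q),.112) for q in((345,143),(356,195))]
print("mouth",c,"r",[np.linalg.norm(atz(p1,pc(*q),.112)-c) for q in((32,202),(197,38),(197,367))],"notch yaw",[a2(x-c) for x in n],"w",np.linalg.norm(n[0]-n[1]))
f=atz(i0,ic(182.5,222),.056);print("flange",f,"r",[np.linalg.norm(atz(i0,ic(*q),.056)-f) for q in((37,222),(328,222),(182,78),(182,366))])
print("yaw tongue",a2(atz(i0,ic(318,248),.056)-f))
e=[atz(i0,ic(*q),.092) for q in((201,131),(163,368))];print("bar mid",(e[0]+e[1])/2,"len",np.linalg.norm(e[0]-e[1]),"yaw",a2(e[1]-e[0])+np.pi/2)
print("bar tri wrist/top",tri([(i0,(315.6,250.5)),(t,(407.2,260)),(s,(332.1,304.4))]))
print("bar mid proj top",proj(t,np.r_[((e[0]+e[1])/2)[:2],.084]))
E
```

```text
mouth tri [0.56696935 0.15898766 0.10922233] [0.56864401 0.16076586 0.10577604]
mouth [0.56998035 0.16069399 0.112     ] r [np.float64(0.035872091874838676), np.float64(0.03438115749209328), np.float64(0.036604706189891985)] notch yaw [np.float64(-0.12799025543917317), np.float64(-0.4555434347940321)] w 0.011334351737206374
flange [ 0.51370283 -0.22867649  0.056     ] r [np.float64(0.03967355326431537), np.float64(0.03967242140380887), np.float64(0.039111994396740936), np.float64(0.04140520526366654)]
yaw tongue 0.4091523908273008
bar mid [ 0.51358016 -0.2281867   0.092     ] len 0.060328064299823826 yaw 0.446166301862539
bar tri wrist/top [ 0.51292699 -0.23163219  0.08504533]
bar mid proj top [407.30954934 257.41824558]
```

Everything agrees: the infuser is at (0.5137, −0.2285) with yaw about 0.43, the mouth is at (0.570, 0.1607), and the notch yaw is about −0.29. I'll grasp, lift and carry now.

Run:
```python
from h import *
R=down(.435); x,y=.5137,-.2285
manip.set_gripper(.55)
manip.move_pose([x,y,.20],R)
print("hit",manip.move_l([x,y,.149],rate=.08,max_force=10))
manip.set_gripper(0.); s=manip.read_state(); print(s["finger_gap"],s["eef_pos"],s["wrist_force"])
manip.move_l([x,y,.17],rate=.05); manip.dwell(.3); s=manip.read_state(); print(s["finger_gap"],s["wrist_force"])
manip.move_l([x,y,.31],rate=.12)
manip.move_l([.570,.1607,.31],attitude=down(-.29),rate=.15); manip.dwell(.3)
m,im=look("held"); cv2.imwrite("pics/held2.png",im[60:460])
s=manip.read_state(); print(s["time"],s["finger_gap"],s["eef_pos"],s["wrist_force"],s["ft_torque"])
```

```text
hit False
0.12928559515235896 [ 0.51372046 -0.2284854   0.14901133] [-0.34271373  0.47164819  0.18752936]
0.12351737897625294 [-0.53557642  0.36234355 -1.17865088]
13.1917 0.12471470278228886 [0.57001526 0.16060188 0.31002685] [-0.29226659  0.66195892 -1.47677053] [-0.06895621  0.12467365  0.02545551]
```

View pics/held2.png

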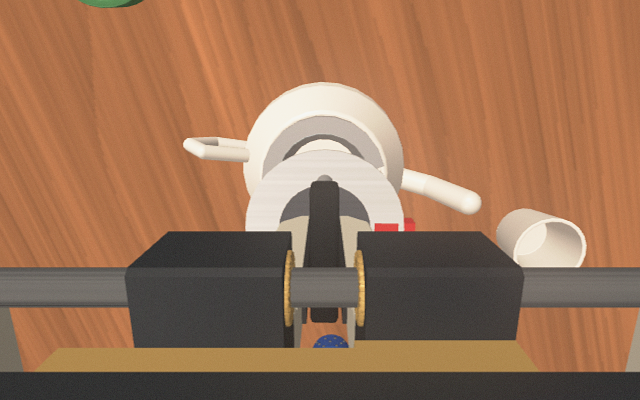

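The infuser is held upright over the mouth, with the bar between the pads and the tongue at the right (390,228). I'll lower it and feel for the notch.

Run:
```python
from h import *
def rep(k):
    s=manip.read_state(); print(k,round(s["time"],2),np.round(s["eef_pos"],4),np.round(s["wrist_force"],1),np.round(s["ft_torque"],2))
x,y=.570,.1607
print(manip.move_l([x,y,.235],rate=.1,max_force=6)); manip.dwell(.15); rep("in")
print(manip.move_l([x,y,.2095],rate=.02,max_force=5)); rep("down")
```

```text
False
in 14.24 [0.5705 0.1608 0.2361] [ 0.1  0.3 -1.6] [-0.1   0.07  0.03]
True
down 15.27 [0.5697 0.1613 0.2121] [0.5 2.2 2.2] [ 0.26 -0.07  0.08]
```

Run:
```python
from h import *
def rep(k):
    s=manip.read_state(); print(k,round(s["time"],2),np.round(s["eef_pos"],4),np.round(s["wrist_force"],1),np.round(s["ft_torque"],2))
    return s
x,y=.570,.1607
manip.dwell(.2); s=rep("rest")
x,y,z=s["eef_pos"]
for k in range(4):
    f=np.array(s["wrist_force"]); d=np.clip(f[:2]*.0003,-.001,.001); x+=d[0]; y+=d[1]
    h=manip.move_l([x,y,.2085],rate=.015,max_force=6); manip.dwell(.2); s=rep(h)
p=s["eef_pos"]
for dy in(.06,-.06):
    h=manip.move_l(p,attitude=down(-.29+dy),rate=.02,max_force=6); s=rep(("twist",dy,h))
```

```text
rest 15.47 [0.5696 0.1613 0.2119] [2.  2.9 2. ] [ 0.39 -0.17  0.06]
True 15.91 [0.5698 0.1621 0.21  ] [-1.4 -0.5  5.7] [-0.09  0.31  0.01]
False 16.36 [0.5699 0.162  0.2099] [-6.1 -0.2 12.1] [-0.08  0.94  0.01]
False 16.81 [0.5696 0.162  0.21  ] [0.3 1.6 8.4] [ 0.    0.16 -0.01]
False 17.26 [0.5696 0.1621 0.21  ] [-0.4 -1.7  9.5] [-0.29  0.21 -0.03]
('twist', 0.06, False) 17.51 [0.5696 0.162  0.2101] [-1.8  0.6  5.7] [0.04 0.44 0.13]
('twist', -0.06, False) 17.77 [0.5697 0.1619 0.21  ] [0.3 0.2 4. ] [-0.04  0.26 -0.12]
```

TCP z is 0.2100, which is exactly home, and it's firm and centred. I'll return the yaw to the middle, release, back off and check.

Run:
```python
from h import *
s=manip.read_state(); p=s["eef_pos"]
manip.move_l([p[0],p[1],.2102],attitude=down(-.29),rate=.02); manip.dwell(.2); print(manip.read_state()["wrist_force"])
manip.set_gripper(.55); manip.dwell(.2)
manip.move_l([p[0],p[1],.32],rate=.1)
u=down(-.29)[:,0]
manip.move_l(np.array([p[0],p[1],.32])-.05*u,rate=.15); manip.dwell(.2)
m,im=look("fin"); marks("wrist","bar","tongue"); np.save("mfin.npy",np.c_[m["R"],m["t"]])
sd=manip.get_image("side"); marks("side","bar"); print(manip.read_state()["time"])
a=cv2.resize(im[60:300,180:500],(640,480)); b=cv2.resize(sd[170:250,250:370],(720,480))[:, :]
cv2.imwrite("pics/fin2.png",cv2.resize(cv2.hconcat([a,b]),None,fx=.58,fy=.58))
print("home flange proj",proj(m,[p[0],p[1],.117]),proj(m,[p[0]+.04,p[1],.117]))
```

```text
[-1.53472225 -0.87657417  2.6078281 ]
bar [([325.1, 180.9], 0.86), ([332.5, 412.2], 0.67)]
tongue [([367.3, 403.1], 0.97), ([377.1, 178.1], 0.86)]
bar [([306.2, 262.1], 0.92), ([309.8, 188.6], 0.78), ([387.4, 284.8], 0.76), ([284.5, 352.6], 0.7), ([257.6, 305.8], 0.66), ([327.9, 332.7], 0.26)]
21.4167
home flange proj [325.09596342 174.04225188] [375.82403881 158.65600161]
```

View pics/fin2.png

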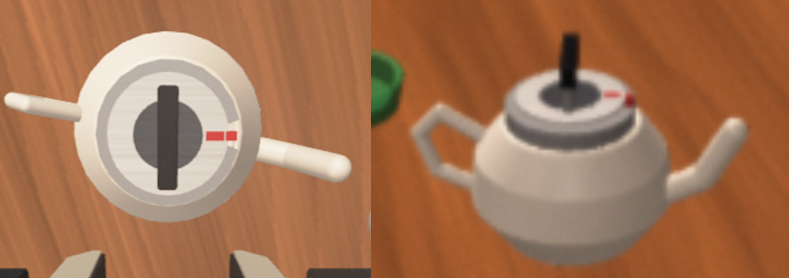

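The tongue sits in the middle of the notch, the flange is concentric with the collar and level, and the pot is standing. One height check, then hand in.

Run:
```python
from meas import *
print(tri([(L("mfin.npy"),(325.1,180.9)),(manip.camera_model("side"),(309.8,188.6))]))
manip.hand_in()
```

```text
[0.57207356 0.15786859 0.14262509]
the job is handed in; nothing more can be done
```

The infuser is in the teapot with its red tongue in the notch, and I handed the job in at about 21 s of the 58 s allowed; no verdict was reported.

- **Pick:** I took the silver infuser off the bamboo coaster by its black bar, leaving the blue and orange look-alikes alone. It was held upright and the bar stayed gripped all the way.
- **Lowering:** I measured the notch angle from a wrist picture before lowering, so no search was needed. Small sideways shifts freed it from light contact with the funnel, and it stopped firmly at TCP z = 0.2100, which is exactly the home height. The strongest vertical force I read was about 12 N. The wrist torque resisted small twists both ways, as it would with the tongue in the notch.
- **Last checks:** After release, the pictures show the flange level and concentric with the collar, the tongue centred in the notch and the teapot upright.
- **Disagreement:** A final two-camera fix of the bar gave a height of 0.1426 m against the expected 0.145 m, and it was a few millimetres off sideways. That is about the error of the network marks and calibration, so I trusted the contact height and the pictures.
- **Not measured:** I didn't re-measure the cups, ashtray or candy tray afterwards. The arm's path stayed well above them.

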